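Weigh a flange on a two-pan balance

TASK

Weigh the flange on the balance: thread the 200 g weight over the post of the weight pan, then the one smaller weight that brings the beam nearest to level, and leave the beam level. Feel each weight down over the post and set it down gently - don't lean on the pan or let a weight drop - and leave the flange where it sits, weights you don't need on the bench, and the other things alone.

Things in the scene. Friction and masses are not known exactly. Their poses are not given: they have to be found in the camera images.
- balance: two-pan balance, fixed to the bench. Grey base 140 mm (x) by 300 mm (y) by 50 mm high; origin under the base's middle on the bench; its own y axis runs along the beam from the weight pan (at -y) to the part pan (at +y). A needle and a white scale plate stand up to 181 mm at the middle. Beam pivot 78 mm up; each pan is carried 110 mm from it, and a hidden linkage keeps both pans level at all times
- beam (a joint): tilt of the beam in rad: 0 level, negative part pan low, positive weight pan low; stops at -0.15 and 0.15. Starts on the stop, weight pan high, gives way above 1.1 to 2 N there. Between the stops it rests, after about 1 s, at 0.00135 rad per gram of difference and yields 0.07 N per mm at a pan; hard at the stops. Top of the weight pan: 110 mm minus 110 mm x sin(value), above the bench
- weight_pan_top (a point): middle of the upper face of the weight pan, a steel disc 110 mm across and 4 mm thick. On it stands a steel post 15 mm in diameter, cylindrical for 34 mm, then a cone that narrows to 4 mm at 43.5 mm. The post is set off-centre: its axis stands 4 mm from this point in a direction that differs each time and is not measured; it stands firm
- part_pan_top (a point): middle of the upper face of the part pan, a steel disc 110 mm across, no post
- flange_centre (a point): aluminium flange of unknown weight, about 225 to 315 g, resting on the part pan: disc 80 mm across, 10 mm thick, with a hub 50 mm across, 35 mm high in all; the point is its centre, 17.5 mm up
- w200_centre (a point): 200 g weight: plain steel disc 46 mm across, 18 mm thick, with an 18 mm hole right through its middle (axis z), lying on the bench; the point is the centre of the disc, 9 mm up
- w100_centre (a point): 100 g weight: plain steel disc 41 mm across, 12 mm thick, with an 18 mm hole right through its middle (axis z), lying on the bench; the point is the centre of the disc, 6 mm up
- w70_centre (a point): 70 g weight: plain steel disc 36 mm across, 12 mm thick, with an 18 mm hole right through its middle (axis z), lying on the bench; the point is the centre of the disc, 6 mm up
- w40_centre (a point): 40 g weight: plain steel disc 29.4 mm across, 12 mm thick, with an 18 mm hole right through its middle (axis z), lying on the bench; the point is the centre of the disc, 6 mm up
- cap: white screw cap, 22 mm across, 12 mm high, among the weights; bystander; origin under it
- gasket: flat black rubber ring, 50 mm across, 36 mm hole, 6 mm high; bystander; origin under it
- spatula: flat steel lab spatula, 160 mm long, 12 mm wide; bystander; origin under it (the spatula lies along its x)
- beaker: glass beaker, 64 mm across, 85 mm high; bystander; origin under it
- amber_bottle: amber bottle, 72 mm across, 170 mm high; bystander; origin under it
- jar: white jar, 52 mm across, 70 mm high; bystander; origin under it
Mind the look-alikes: they are no part of the job. Leave any red look-alike of the part that bears w200_centre alone. Of the things shaped like the part that bears flange_centre, the aluminium one is meant.

How it is judged:
By the outcome, as a careful person would: the job done as asked, in the order asked, and still so for the second after the job is handed in, with the robot touching nothing.
It also fails if it takes over 64 s, if anything falls off the work surface, if the arm or the gripper's body presses on something with over 40 N, if the wrist force passes 120 N, or if a joint passes its speed limit or range.

ROBOT

A 6-joint arm with a two-finger parallel gripper is mounted at the origin on the work surface. World frame = base frame: x ahead of the robot, y to its left, z up, the work surface at z = 0. Lengths are in m, angles in rad, forces in N, time in s.
With the tool pointing down it reaches from about 0.35 to 0.975 m from the base axis. Payload 4.9 kg.
Tool frame: the origin (TCP) lies on the centre line of the jaws, within the pads' length; the fingertips stand 22 mm ahead of it and the grasp point (between the pads) lies 3 mm ahead of it; x points along the fingers, z is the direction in which the jaws open and shut, and the axes are right-handed (so a half turn about x gives the same grasp; the last joint's range is limited). The gripper opens to 85 mm and grips with 20 to 120 N. Pads are 22 mm wide; open, the fingers measure 114 mm over their backs; the gripper's body (76 mm by 85 mm) begins 54 mm behind the grasp point. The pads swing forward as they close: fully open they stand 13 mm farther back than shut.
Start: joints at [-1.366, 0.053, 1.613, -0, 1.476, -0.119], TCP at [0.199, -0.593, 0.253] pointing down, gripper open.
Joint ranges: [-3.01, 3.01], [-1.01, 2.22], [0.06, 2.58], [-1.02, 4.17], [0.09, 2.62], [-3.14, 3.14]. Speed limits (rad/s): [2.57, 2.57, 3.14, 3.14, 3.14, 3.14].

INTERFACE

Orientations are given as a 3x3 rotation matrix whose columns are the frame's x, y, z axes.
In Python, from plant import bot gives the robot as it stands.
- The arm moves only by the tool arm_command, never from a script. Its argument "series" is a list of rows, each a list of 6 numbers: the shift along the tool's x, y, z normalised to -1 to 1, where 1 is 0.75 m, then the turn, a rotation vector about the tool's x, y, z normalised to -1 to 1, where 1 is 180 degrees. A call has 1 to 5 rows; each row is the pose to reach, as a shift and turn from the pose commanded when the call began, along the tool's axes at that moment, turning the shorter way round; what a row does not reach only later rows make up. A row lasts 1/10 s, in which the tool goes at most 50 mm and 8.59 degrees, less where a joint would pass 70% of its speed; a pose out of reach is approached as far as the arm can. A call with a number of a shift or a turn outside -1 to 1 is refused whole. A call with a gripper value outside its range is refused whole. "hand" is the closure, from -1 (fully open) to 1 (shut), set as the call begins (left out, the last holds). The fingers move at their own pace and stop on an object; the grip force is fixed at half the most. Time passes only in rows, so rows that repeat a pose let the fingers close. It gives the time, the measured TCP pose, the force and the opening at its end, in the units of the state.
- bot.get_obs(): the state, without advancing time (a new reading comes with each control period).
- bot.grab_frame(name): name is "scene" or "top" or "wrist"; returns a dict with "frame" (384x512x3 uint8, blue, green, red), "z_map" (384x512 float32, m along the optical axis (not along the pixel's ray), 0 where there is no reading), "camera_matrix" (3x3 intrinsics, pixels), "k1" (the pictures are not rectified: a ray, as slopes to the right and down, at radius r is drawn at 1 + k1 r^2 times it, then the intrinsics apply), "pose" (4x4, takes a point from camera to world coordinates); the wrist camera has in their place "T_tool_cam" (4x4, takes a point from camera to tool coordinates, whose origin is the TCP and whose axes are the tool frame's). Camera axes: x right, y down, z forward; pixel columns grow to the right and rows downward; lengths in m; the calibration is good to about 2 mm. A picture is of the moment at which its call begins: read the wrist's pose just before it.
- bot.sign_off(): hands the job in, once; it reports no verdict.
The state is a dict: "time": time; "joints": joint angles; "qvel": joint speeds; "tau": joint torques, N m; "ee_pos": TCP position; "ee_rot": TCP orientation; "force": force on the tool from outside, world axes, zero at the start; "torque": the same for the moment, N m; "gripper_width": finger opening in m.
Only numpy, scipy, OpenCV 4.12 (cv2) and the standard library are available. Lean on these libraries where they do the work, as an engineer would, in place of code of your own. Each camera call takes 0.05 s, during which the arm holds its last target. There are 200 camera calls.

## Working session

There is one attempt and no reset: what is moved stays moved. The work goes in short steps, Python scripts to look and compute and a tool call to move; the robot and the scene stay as the last step left them, time stands still between calls to the robot, and variables do not carry over. Pictures are saved under pics/ and viewed, about 8 in all and at most 12, crops included, and the job is handed in when it is done.

Besides the shell and the picture viewer there is one more tool, called after "Call:" as name(argument=value, ...), one argument or row to a line, values as JSON. arm_command: Moves the arm, as the interface text tells. Scaled input: -1 to 1 covers 0.75 m each way for a shift and 180 degrees each way for a turn. Its arguments: {"type":"object","properties":{"series":{"type":"array"},"hand":{"type":"number"}},"required":["series"]}

```bash
ls; mkdir -p pics
cat > h.py <<'E'
import numpy as np, cv2
from plant import bot
def grab(n):
    o=bot.get_obs(); f=bot.grab_frame(n)
    if n=="wrist":
        T=np.eye(4);T[:3,:3]=np.array(o["ee_rot"]);T[:3,3]=o["ee_pos"]
        f["pose"]=T@np.array(f["T_tool_cam"])
    return f
def cloud(f):
    K=np.array(f["camera_matrix"]);z=f["z_map"];h,w=z.shape
    u,v=np.meshgrid(np.arange(w),np.arange(h))
    x=(u-K[0,2])/K[0,0];y=(v-K[1,2])/K[1,1]
    xd,yd=x.copy(),y.copy()
    for _ in range(6):
        s=1+f["k1"]*(x*x+y*y);x=xd/s;y=yd/s
    P=np.stack([x*z,y*z,z],-1);T=np.array(f["pose"])
    W=P@T[:3,:3].T+T[:3,3];W[z==0]=np.nan
    return W
def raypt(f,u,v,Z):
    K=np.array(f["camera_matrix"]);xd,yd=(u-K[0,2])/K[0,0],(v-K[1,2])/K[1,1];x,y=xd,yd
    for _ in range(8):
        s=1+f["k1"]*(x*x+y*y);x=xd/s;y=yd/s
    T=np.array(f["pose"]);d=T[:3,:3]@[x,y,1];t=(Z-T[2,3])/d[2];return T[:3,3]+t*d
E
python3 - <<'E'
from h import *
import pickle
for n in("top","scene"):
    f=grab(n);pickle.dump(f,open(n+".pkl","wb"))
    cv2.imwrite(f"pics/{n}0.png",cv2.resize(f["frame"],(800,600),interpolation=cv2.INTER_CUBIC))
    print(n,np.round(f["pose"],3).tolist(),f["camera_matrix"],f["k1"])
print(bot.get_obs())
E
```

```text
pics
top [[-0.016, -0.988, 0.152, 0.359], [-1.0, 0.015, -0.003, -0.034], [0.001, -0.152, -0.988, 1.294], [0.0, 0.0, 0.0, 1.0]] [[480.20241803   0.         259.19355359]
 [  0.         480.20241803 191.28726835]
 [  0.           0.           1.        ]] 0.057853148000362606
scene [[-0.228, 0.818, -0.528, 1.057], [0.974, 0.187, -0.13, 0.104], [-0.008, -0.544, -0.839, 0.911], [0.0, 0.0, 0.0, 1.0]] [[374.92244545   0.         245.68028789]
 [  0.         374.92244545 188.99885766]
 [  0.           0.           1.        ]] -0.02199058306222966
{'time': 0.1, 'joints': array([-1.36595871e+00,  5.33090333e-02,  1.61416800e+00, -1.76199755e-05,
        1.47600041e+00, -1.18972799e-01]), 'qvel': array([ 0.00042573,  0.00035477, -0.00077666,  0.00215666, -0.00024373,
        0.00067782]), 'tau': array([ 1.39055282e-03, -3.94901454e+01, -3.71363604e+01, -7.67327492e-05,
        3.87750420e-03,  2.88086278e-05]), 'ee_pos': array([ 0.19876734, -0.59199405,  0.25216788]), 'ee_rot': array([[-4.00555468e-04,  9.48029405e-01,  3.18182473e-01],
       [ 1.84181682e-03,  3.18182659e-01, -9.48027639e-01],
       [-9.99998224e-01,  2.06296178e-04, -1.87354631e-03]]), 'force': array([ 0.66298162, -0.6960026 , -0.40632495]), 'torque': array([ 0.00701092, -0.00504519, -0.00900414]), 'gripper_width': 0.0853655369444665}
```

View pics/top0.png

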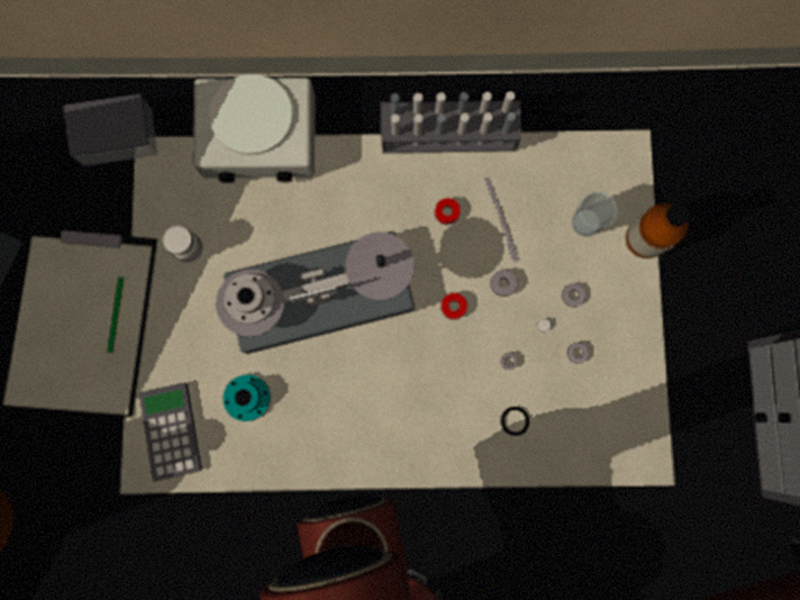

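The top view shows the balance, with the flange at (247,297), the weight pan at (380,265) and the post near it. The plain steel discs are at (504,282), (575,294), (579,352) and (512,360). Red look-alikes are at (448,211) and (455,306), and a teal flange is at (246,398). I'll measure these and confirm with one crop.

Run:
```python
from h import *
import pickle
f=pickle.load(open("top.pkl","rb"));W=cloud(f)
for n,u,v,h,d in [("a",504,282,.018,46),("b",575,294,.012,41),("c",579,352,.012,36),("d",512,360,.012,29.4),("cap",545,325,.012,22)]:
    u*=.64;v*=.64
    p=raypt(f,u,v,h); m=(np.hypot(W[...,0]-p[0],W[...,1]-p[1])<.04)&(W[...,2]>h*.5)&(W[...,2]<.04)
    P=W[m]; (cx,cy),r=cv2.minEnclosingCircle((P[:,:2]*1000).astype(np.float32))
    print(n,np.round(p,3),m.sum(),"med",np.round(np.median(P,0),4),"circ",cx,cy,2*r)
for n,u,v in [("wp",380,265),("wp2",360,280),("pp",247,297),("post",381,261)]:
    print(n,W[int(v*.64),int(u*.64)])
m=(abs(W[...,2]-.126)<.006)
P=W[m];print(m.sum())
p=W[int(280*.64),int(360*.64)]
Q=P[np.hypot(*(P[:,:2]-p[:2]).T)<.12];print(len(Q),Q.mean(0)); print(cv2.minEnclosingCircle((Q[:,:2]*1000).astype(np.float32)))
a=cv2.resize(f["frame"][150:250,300:400],(560,560),interpolation=cv2.INTER_CUBIC)
b=cv2.resize(f["frame"][140:230,130:290],(800,450),interpolation=cv2.INTER_CUBIC)
cv2.imwrite("pics/w.png",cv2.convertScaleAbs(a,alpha=1.4))
cv2.imwrite("pics/b.png",cv2.convertScaleAbs(b,alpha=1.4))
```

```text
a [ 0.582 -0.21   0.018] 193 med [ 0.5819 -0.2099  0.017 ] circ 582.8816528320312 -210.54823303222656 46.61210632324219
b [ 0.56  -0.332  0.012] 152 med [ 0.5584 -0.3304  0.0113] circ 558.5835571289062 -330.0903625488281 75.61824798583984
c [ 0.46  -0.334  0.012] 115 med [ 0.4608 -0.3311  0.0108] circ 466.7129821777344 -332.59124755859375 64.4646987915039
d [ 0.448 -0.22   0.012] 67 med [ 0.4469 -0.2151  0.0104] circ 436.5977783203125 -218.50022888183594 63.737876892089844
cap [ 0.507 -0.278  0.012] 55 med [ 0.5078 -0.2761  0.0109] circ 508.9063720703125 -273.9284973144531 50.672027587890625
wp [5.89737425e-01 3.39753283e-05 1.53403007e-01]
wp2 [0.57111858 0.03337739 0.12315785]
pp [0.54526524 0.20916056 0.12953065]
post [ 5.91788940e-01 -4.38380352e-04  1.67361359e-01]
2251
1454 [0.5927223  0.00159447 0.12551693]
((579.9979858398438, 29.122116088867188), 85.87202453613281)
```

View pics/w.png

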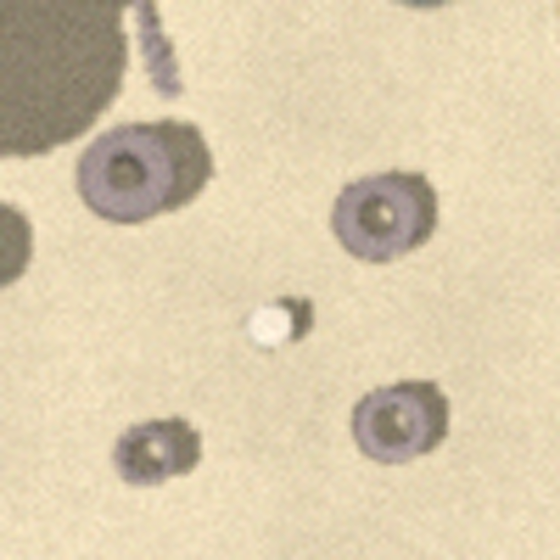

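View pics/b.png

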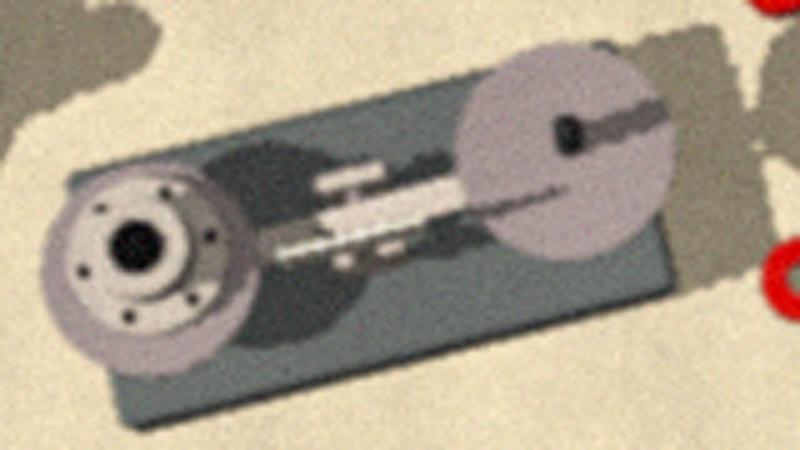

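Plain steel discs in the crop, largest first:
- 200 g at (128,172)
- 100 g at (378,217)
- 70 g at (395,423)
- 40 g at (155,450)

The two red ones are excluded. The grey flange on the part pan at (247,297) in the top view is the aluminium one. Next I move above the 200 g.

Call:
arm_command(
  series=[
    [0.054,-0.027,0.005,0,0,0],
    [0.108,-0.054,0.01,0,0,0],
  ],
)

```text
time: 0.3
ee_pos: [0.163, -0.6136, 0.173]
ee_rot: [[0.001, 0.948, 0.319], [-0.004, 0.319, -0.948], [-1.0, -0.001, 0.004]]
force: [-0.9, -0.4, -1.0]
gripper_width: 0.0859
```

I put the components in the wrong order: x comes first and points down. No contact happened, so I'll continue with the right order.

Call:
arm_command(
  series=[
    [-0.01,0.05,-0.024,0,0,0],
    [-0.013,0.1,-0.047,0,0,0],
    [-0.013,0.15,-0.071,0,0,0],
    [-0.013,0.2,-0.095,0,0,0],
    [-0.013,0.234,-0.111,0,0,0],
  ],
  hand=-1,
)

```text
time: 0.8
ee_pos: [0.304, -0.4756, 0.1814]
ee_rot: [[-0.0, 0.948, 0.319], [0.001, 0.319, -0.948], [-1.0, 0.0, -0.001]]
force: [0.6, -0.3, 0.5]
gripper_width: 0.0855
```

Call:
arm_command(
  series=[
    [-0.01,0.05,-0.024,0,0,0],
    [-0.013,0.1,-0.047,0,0,0],
    [-0.013,0.15,-0.071,0,0,0],
    [-0.013,0.2,-0.095,0,0,0],
    [-0.013,0.234,-0.111,0,0,0],
  ],
)

```text
time: 1.3
ee_pos: [0.4439, -0.3408, 0.1914]
ee_rot: [[-0.0, 0.948, 0.32], [0.001, 0.32, -0.948], [-1.0, 0.0, -0.001]]
force: [-0.2, -1.3, 0.1]
gripper_width: 0.0852
```

Call:
arm_command(
  series=[
    [-0.01,0.05,-0.024,0,0,0],
    [-0.013,0.1,-0.047,0,0,0],
    [-0.013,0.15,-0.071,0,0,0],
    [-0.013,0.2,-0.095,0,0,0],
    [-0.013,0.234,-0.111,0,0,0],
  ],
)

```text
time: 1.8
ee_pos: [0.5838, -0.206, 0.201]
ee_rot: [[-0.0, 0.947, 0.32], [0.001, 0.32, -0.947], [-1.0, -0.0, -0.001]]
force: [0.4, -0.9, -0.3]
gripper_width: 0.0852
```

Call:
arm_command(
  series=[
    [0,0,0,0,0,0],
    [0,0,0,0,0,0],
  ],
)

```text
time: 2.0
ee_pos: [0.5823, -0.2078, 0.2009]
ee_rot: [[-0.001, 0.948, 0.319], [0.0, 0.319, -0.948], [-1.0, -0.001, -0.001]]
force: [0.1, 0.4, 0.4]
gripper_width: 0.0855
```

```bash
cat >> h.py <<'E'
def comps(f,zmin,zmax,bounds=None):
    "connected blobs in depth-derived height band: centre, size"
    W=cloud(f);m=(W[...,2]>zmin)&(W[...,2]<zmax)
    n,L,s,c=cv2.connectedComponentsWithStats(m.astype(np.uint8))
    for i in range(1,n):
        if s[i,4]>80:
            P=W[L==i];(cx,cy),r=cv2.minEnclosingCircle((P[:,:2]*1000).astype(np.float32))
            print(np.round(c[i]),s[i,4],"mean",np.round(P.mean(0),4),"circ",round(cx,1),round(cy,1),"D",round(2*r,1))
E
python3 - <<'E'
from h import *
import pickle
f=grab("wrist");pickle.dump(f,open("w1.pkl","wb"));print(np.round(f["T_tool_cam"],3).tolist(),f["camera_matrix"],f["k1"],bot.get_obs()["ee_pos"])
comps(f,.009,.03)
cv2.imwrite("pics/w1.png",f["frame"])
E
```

```text
[[-0.0, -0.311, 0.95, -0.12], [0.001, -0.95, -0.311, 0.08], [1.0, 0.001, 0.0, 0.0], [0.0, 0.0, 0.0, 1.0]] [[276.30753301   0.         253.65669626]
 [  0.         276.30753301 193.15582233]
 [  0.           0.           1.        ]] -0.044718436167533016 [ 0.58191413 -0.20846374  0.20096847]
[207.  24.] 1657 mean [ 0.714  -0.1152  0.0171] circ 714.3 -114.3 D 46.4
[107. 103.] 1232 mean [ 0.6091 -0.0365  0.0204] circ 605.2 -33.9 D 138.2
[398. 124.] 348 mean [ 0.6884 -0.3358  0.0199] circ 689.8 -349.5 D 49.9
[437. 130.] 452 mean [ 0.6966 -0.3795  0.021 ] circ 694.6 -372.6 D 41.2
[255. 174.] 1087 mean [ 0.5856 -0.2086  0.0172] circ 584.7 -208.9 D 45.8
[173. 182.] 1092 mean [ 0.5469 -0.1225  0.0169] circ 545.6 -121.8 D 45.6
[452. 185.] 420 mean [ 0.6476 -0.4292  0.0203] circ 648.9 -437.9 D 51.1
[342. 220.] 609 mean [ 0.5632 -0.3282  0.0113] circ 562.7 -329.2 D 40.6
[286. 244.] 210 mean [ 0.5108 -0.2748  0.0115] circ 510.1 -275.2 D 22.1
[225. 269.] 217 mean [ 0.4507 -0.2135  0.0109] circ 449.8 -213.9 D 29.8
[313. 286.] 374 mean [ 0.4632 -0.3315  0.0112] circ 462.5 -331.8 D 36.7
[498. 334.] 309 mean [ 0.4728 -0.6237  0.0193] circ 469.2 -634.9 D 41.6
```

View pics/w1.png

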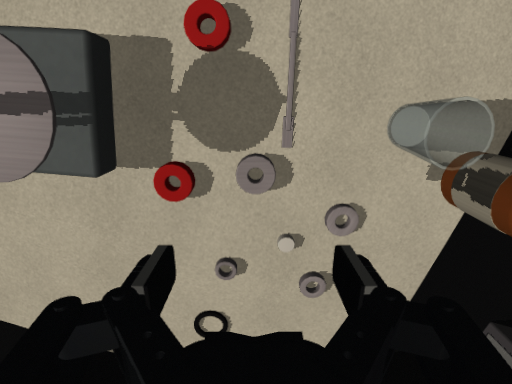

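The wrist view shows the 200 g disc at (255,174), D 45.8 mm, with the spatula tip above it at (288,140). The red rings are at (207,24) and (174,182). The smaller weights' diameters (40.6, 36.7, 29.8 mm) confirm which is which. Now descending to grasp.

Call:
arm_command(
  series=[
    [0.06,0.002,0.002,0,0,0],
    [0.12,0.002,0.002,0,0,0],
    [0.18,0.002,0.002,0,0,0],
    [0.22,0.002,0.002,0,0,0],
    [0.231,0.002,0.002,0,0,0],
  ],
)

```text
time: 2.55
ee_pos: [0.5803, -0.2088, 0.0234]
ee_rot: [[-0.008, 0.949, 0.316], [0.004, 0.316, -0.949], [-1.0, -0.006, -0.006]]
force: [-1.0, -0.1, -0.6]
gripper_width: 0.0852
```

Call:
arm_command(
  series=[
    [0,0,0,0,0,0],
    [0,0,0,0,0,0],
    [0,0,0,0,0,0],
    [0,0,0,0,0,0],
    [0,0,0,0,0,0],
  ],
  hand=1,
)

```text
time: 3.05
ee_pos: [0.5863, -0.2103, 0.0321]
ee_rot: [[0.004, 0.948, 0.318], [-0.002, 0.318, -0.948], [-1.0, 0.003, 0.004]]
force: [-1.9, -0.1, 5.6]
gripper_width: 0.0427
```

Call:
arm_command(
  series=[
    [0,0,0,0,0,0],
    [0,0,0,0,0,0],
    [0,0,0,0,0,0],
  ],
)

```text
time: 3.35
ee_pos: [0.5863, -0.2103, 0.0321]
ee_rot: [[0.004, 0.948, 0.318], [-0.003, 0.318, -0.948], [-1.0, 0.003, 0.004]]
force: [-2.0, -0.1, 4.9]
gripper_width: 0.0422
```

Width is 42 mm rather than 46, with an upward force of 5 N, so I'll check with a close look.

Run:
```python
from h import *
f=grab("wrist");comps(f,.012,.03)
print(bot.get_obs()["ee_pos"],bot.get_obs()["gripper_width"])
cv2.imwrite("pics/g1.png",cv2.resize(f["frame"][180:384,130:380],(750,612))[:600])
```

```text
[253. 252.] 4914 mean [ 0.5884 -0.2098  0.0182] circ 592.8 -208.3 D 70.5
[ 87. 265.] 3845 mean [ 0.5484 -0.1222  0.0169] circ 545.6 -122.2 D 47.1
[ 0.58630634 -0.21029219  0.03207394] 0.04258249744947923
```

View pics/g1.png

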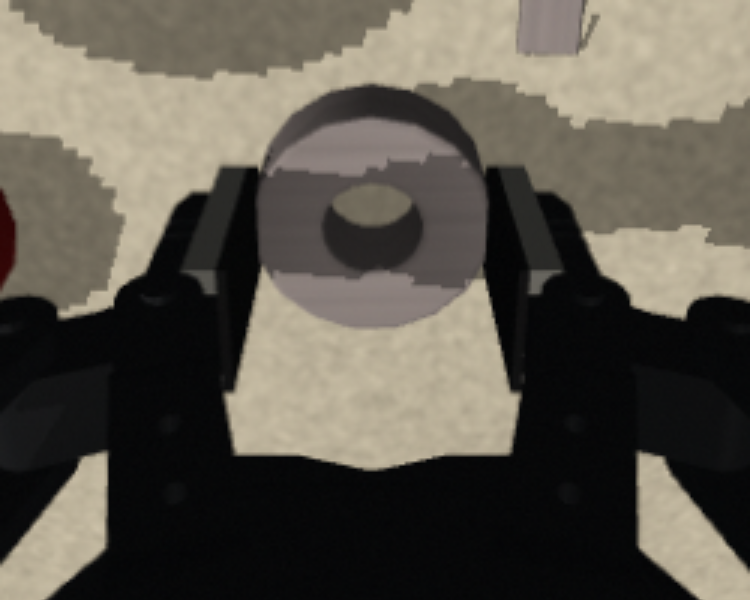

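The disc sits square and centred between the pads. The fingertips were just pressing the bench, and lifting removes that. I'll lift, then turn the jaws square to the beam, beside the post.

Call:
arm_command(
  series=[
    [-0.02,0,0,0,0,0],
    [-0.08,0,0,0,0,0],
    [-0.15,0,0,0,0,0],
    [-0.21,0,0,0,0,0],
    [-0.27,0,0,0,0,0],
  ],
)

```text
time: 3.9
ee_pos: [0.5845, -0.2091, 0.2352]
ee_rot: [[0.003, 0.948, 0.318], [-0.001, 0.318, -0.948], [-1.0, 0.002, 0.002]]
force: [0.4, -0.6, -2.1]
gripper_width: 0.0425
```

Call:
arm_command(
  series=[
    [-0.02,0.009,-0.02,-0.045,0,0],
    [-0.03,0.018,-0.04,-0.092,0,0],
    [-0.034,0.028,-0.06,-0.139,0,0],
    [-0.034,0.037,-0.084,-0.187,0,0],
    [-0.034,0.047,-0.105,-0.234,0,0],
  ],
)

```text
time: 4.4
ee_pos: [0.5928, -0.1224, 0.2585]
ee_rot: [[0.002, 0.484, 0.875], [-0.001, 0.875, -0.484], [-1.0, 0.001, 0.002]]
force: [0.8, 0.5, -2.7]
gripper_width: 0.0425
```

Call:
arm_command(
  series=[
    [0,0.022,-0.01,-0.047,0,0],
    [0,0.045,-0.02,-0.094,0,0],
    [0,0.065,-0.03,-0.141,0,0],
    [0,0.085,-0.04,-0.189,0,0],
    [0,0.105,-0.046,-0.236,0,0],
  ],
)

```text
time: 4.9
ee_pos: [0.6011, -0.0368, 0.2581]
ee_rot: [[0.002, -0.234, 0.972], [-0.0, 0.972, 0.234], [-1.0, -0.001, 0.002]]
force: [0.6, 0.0, -2.0]
gripper_width: 0.0423
```

Call:
arm_command(
  series=[
    [0,0,0,0,0,0],
    [0,0,0,0,0,0],
    [0,0,0,0,0,0],
  ],
)

```text
time: 5.2
ee_pos: [0.6012, -0.0384, 0.257]
ee_rot: [[0.001, -0.225, 0.974], [-0.001, 0.974, 0.225], [-1.0, -0.001, 0.001]]
force: [0.5, 0.6, -1.4]
gripper_width: 0.0425
```

Run:
```python
from h import *
import pickle
f=grab("wrist");pickle.dump(f,open("w2.pkl","wb"));W=cloud(f)
o=bot.get_obs();p=o["ee_pos"];R=o["ee_rot"];print(p,o["force"],o["gripper_width"])
# held disc in tool frame
T=(W-p)@R
m=(abs(T[...,2])<.021)&(abs(T[...,1])<.03)&(T[...,0]>.005)&(T[...,0]<.03);P=T[m]
A=np.c_[P[:,1:],np.ones(len(P))];s=np.linalg.lstsq(A,P[:,0],rcond=None)[0];print("disc plane",s,len(P),P.mean(0),np.ptp(P[:,1]),P[:,1].min(),P[:,1].max())
# post & pan
m=np.hypot(W[...,0]-.59,W[...,1])<.08
for a,b in((.118,.134),(.137,.158),(.160,.175)):
    Q=W[m&(W[...,2]>a)&(W[...,2]<b)]
    if len(Q)>3: print(a,b,len(Q),Q.mean(0),cv2.minEnclosingCircle((Q[:,:2]*1000).astype(np.float32)))
cv2.imwrite("pics/w2.png",f["frame"])
```

```text
[ 0.60116475 -0.03844577  0.25673833] [-0.62159254 -0.03012121 -1.59267421] 0.04225536667163435
disc plane [0.0684579  0.00704941 0.01604784] 4745 [1.61887937e-02 2.05792448e-03 9.67798462e-06] 0.04538644087954884 -0.02341797690384639 0.02196846397570245
0.118 0.134 11104 [0.59443801 0.0054741  0.1260229 ] ((595.3565673828125, 2.404733180999756), 55.329952239990234)
0.137 0.158 76 [0.58953681 0.01669165 0.14907363] ((579.8033447265625, 37.426055908203125), 41.986934661865234)
0.16 0.175 284 [0.59483672 0.00663974 0.16481301] ((578.71875, 32.87992858886719), 45.359718322753906)
```

View pics/w2.png

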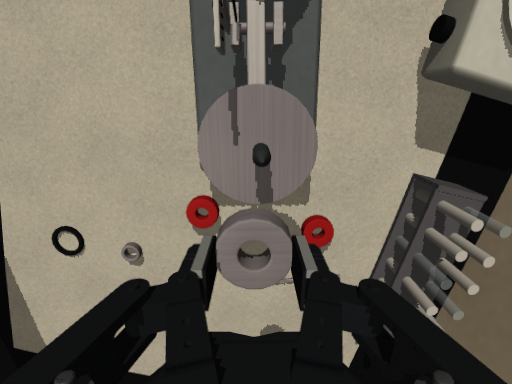

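The wrist view shows the held disc at (254,248) and the pan at (257,143). The post is a dark spot at (261,154), and the needle and plate are at the top. Now refining the post axis and the held disc's centre and tilt.

Run:
```python
from h import *
import pickle
f=pickle.load(open("w2.pkl","rb"));W=cloud(f)
o=bot.get_obs();p=o["ee_pos"];R=o["ee_rot"]
T=(W-p)@R
m=(abs(T[...,2])<.02)&(abs(T[...,1])<.03)&(T[...,0]>.005)&(T[...,0]<.04);P=T[m]
best=None;rng=np.random.default_rng(0)
for _ in range(300):
    S=P[rng.choice(len(P),3,False)]
    try:s=np.linalg.solve(np.c_[S[:,1:],np.ones(3)],S[:,0])
    except Exception:continue
    if abs(s[:2]).max()>.3:continue
    r=abs(P[:,1:]@s[:2]+s[2]-P[:,0])<.0012
    if best is None or r.sum()>best[0]:best=(r.sum(),s,r)
Q=P[best[2]];s=np.linalg.lstsq(np.c_[Q[:,1:],np.ones(len(Q))],Q[:,0],rcond=None)[0]
print("plane",s,len(P),len(Q),"y",Q[:,1].min(),Q[:,1].max())
for c in range(-20,21,5): 
    q=Q[abs(Q[:,2]-c/1000)<.0015,1]; print(c,q.min().round(4),q.max().round(4),end="; ")
# rays to hole & outline not needed
near=np.hypot(W[...,0]-.5954,W[...,1]-.0024)<.016
for a in np.arange(.13,.175,.004):
    k=near&(W[...,2]>a)&(W[...,2]<=a+.004)
    if k.sum()>2:
        vu=np.argwhere(k);q=W[k];print(round(a,3),k.sum(),q.mean(0).round(4),q[:,:2].min(0).round(4),q[:,:2].max(0).round(4),vu.mean(0).round(1))
d=(f["frame"].max(-1)<60)[140:172,245:280];v,u=np.nonzero(d);print("dark",u.min()+245,u.max()+245,v.min()+140,v.max()+140)
for a in range(142,172,2): print(f["frame"][a,250:276].max(-1))
```

```text
plane [0.00013455 0.00222903 0.01452587] 4654 3420 y -0.02341797690384639 0.02196846397570245
-20 -0.0117 0.0097; -15 -0.0183 0.0158; -10 -0.021 0.0193; -5 -0.0229 0.0209; 0 -0.0234 0.022; 5 -0.023 0.021; 10 -0.021 0.0196; 15 -0.0182 0.0167; 20 -0.0131 0.0112; 0.13 9 [0.5965 0.0056 0.132 ] [0.5916 0.0018] [0.6035 0.0075] [145.3 259.3]
0.134 10 [0.597  0.0058 0.1355] [0.5917 0.0017] [0.6043 0.0076] [145.8 260. ]
0.138 13 [0.597  0.0059 0.1403] [0.5917 0.0017] [0.6052 0.0077] [146.5 260.2]
0.142 10 [0.5968 0.0062 0.1448] [0.5921 0.0034] [0.6027 0.0075] [146.9 260.1]
0.146 10 [0.5966 0.0058 0.1479] [0.5917 0.0018] [0.6036 0.0078] [148.  259.9]
0.15 12 [0.5971 0.006  0.1515] [0.5917 0.0018] [0.6045 0.0076] [148.5 260.6]
0.154 16 [0.597  0.0059 0.1558] [0.5917 0.0019] [0.6052 0.0077] [149.4 260.6]
0.158 71 [0.5986 0.0023 0.1609] [ 0.5917 -0.0068] [0.6059 0.0076] [155.3 261.6]
0.162 110 [0.5983 0.0009 0.1638] [ 0.5924 -0.0059] [0.6049 0.0067] [157.8 261. ]
0.166 79 [0.5987 0.0008 0.1677] [ 0.5946 -0.0035] [0.6029 0.0045] [159.  261.6]
0.17 8 [5.986e-01 1.000e-04 1.704e-01] [ 0.5975 -0.0013
[... 957 characters left out ...]
  46  45  36  27  23  20
  18  16  21 107 114 114 115 116]
[119 120 104  40  21  22  24  27  30  40  47  47  45  47  33  19  17  17
  15  13  51 110 115 115 116 116]
[119 120 121  65  31  19  18  19  19  20  29  40  39  29  17  16  14  13
  12  32 109 117 116 115 115 117]
[118 120 121 120 119  52  22  17  17  18  18  18  17  17  14  14  12  21
  45  65 112 117 115 115 115 116]
[118 120 119 120 119  78  68  61  46  33  32  32  32  30  37  48  67  67
  67  68 113 117 116 117 117 118]
[119 120 120 120 119  78  69  68  69  68  69  70  71  68  68  69  70  69
  67  68 113 117 115 116 117 117]
[118 120 120 120 118  77  69  69  68  69  69  70  71  68  69  69  69  67
  67  69 100 115 117 116 116 118]
```

Post axis is at about (0.5988, 0.0005), 3.9 mm from the pan centre, which matches the 4 mm given. The disc is untilted, with its centre 0.7 mm off in tool y. I move over the post, then down to just above the tip.

Call:
arm_command(
  series=[
    [0,0.026,0.004,0,0,0],
    [0,0.052,0.0085,0,0,0],
    [0.03,0.052,0.0085,0,0,0],
    [0.055,0.052,0.0085,0,0,0],
    [0.064,0.052,0.0085,0,0,0],
  ],
)

```text
time: 5.75
ee_pos: [0.5973, 0.0013, 0.2058]
ee_rot: [[-0.004, -0.226, 0.974], [0.0, 0.974, 0.226], [-1.0, 0.001, -0.004]]
force: [-0.4, 0.1, -1.5]
gripper_width: 0.0426
```

Call:
arm_command(
  series=[
    [0,0,0,0,0,0],
    [0,0,0,0,0,0],
    [0,0,0,0,0,0],
  ],
)

```text
time: 6.05
ee_pos: [0.5994, 0.0014, 0.2099]
ee_rot: [[0.002, -0.227, 0.974], [-0.0, 0.974, 0.227], [-1.0, -0.001, 0.002]]
force: [1.0, -0.4, -1.8]
gripper_width: 0.0426
```

Call:
arm_command(
  series=[
    [0.007,0,-0.001,0,0,0],
    [0.014,0,-0.001,0,0,0],
    [0.02,0,-0.001,0,0,0],
    [0.02,0,-0.001,0,0,0],
  ],
)

```text
time: 6.45
ee_pos: [0.5972, 0.0016, 0.1919]
ee_rot: [[-0.002, -0.228, 0.974], [0.0, 0.974, 0.228], [-1.0, 0.001, -0.002]]
force: [-0.2, 0.7, -2.1]
gripper_width: 0.0422
```

Call:
arm_command(
  series=[
    [0.003,0,0,0,0,0],
    [0.006,0,0,0,0,0],
    [0.009,0,0,0,0,0],
    [0.009,0,0,0,0,0],
  ],
)

```text
time: 6.85
ee_pos: [0.5977, 0.0016, 0.1861]
ee_rot: [[-0.001, -0.228, 0.974], [0.0, 0.974, 0.228], [-1.0, 0.0, -0.001]]
force: [-0.3, -0.5, -2.0]
gripper_width: 0.0422
```

The disc is already past the cone with no contact force. Continuing down.

Call:
arm_command(
  series=[
    [0.007,0,0.001,0,0,0],
    [0.014,0,0.001,0,0,0],
    [0.02,0,0.001,0,0,0],
    [0.026,0,0.001,0,0,0],
    [0.026,0,0.001,0,0,0],
  ],
)

```text
time: 7.35
ee_pos: [0.598, 0.0018, 0.1658]
ee_rot: [[-0.002, -0.228, 0.974], [0.0, 0.974, 0.228], [-1.0, 0.001, -0.002]]
force: [0.2, 0.9, -1.9]
gripper_width: 0.0424
```

Call:
arm_command(
  series=[
    [0.002,0,0,0,0,0],
    [0.003,0,0,0,0,0],
    [0.003,0,0,0,0,0],
  ],
)

```text
time: 7.65
ee_pos: [0.5987, 0.0017, 0.1649]
ee_rot: [[0.0, -0.228, 0.974], [-0.0, 0.974, 0.228], [-1.0, -0.0, 0.0]]
force: [-0.2, 0.6, -1.6]
gripper_width: 0.0424
```

Call:
arm_command(
  series=[
    [0.001,0,0,0,0,0],
    [0.003,0,0,0,0,0],
    [0.004,0,0,0,0,0],
    [0.004,0,0,0,0,0],
  ],
)

```text
time: 8.05
ee_pos: [0.5985, 0.0017, 0.1616]
ee_rot: [[-0.0, -0.227, 0.974], [0.0, 0.974, 0.227], [-1.0, 0.0, -0.0]]
force: [0.0, -0.8, -1.7]
gripper_width: 0.0424
```

Call:
arm_command(
  series=[
    [0.001,0,0,0,0,0],
    [0.002,0,0,0,0,0],
    [0.002,0,0,0,0,0],
    [0.002,0,0,0,0,0],
  ],
)

```text
time: 8.45
ee_pos: [0.5986, 0.0017, 0.1603]
ee_rot: [[-0.0, -0.228, 0.974], [0.0, 0.974, 0.228], [-1.0, 0.0, -0.0]]
force: [-0.8, -0.2, -2.5]
gripper_width: 0.0427
```

Call:
arm_command(
  series=[
    [0.001,0,0,0,0,0],
    [0.002,0,0,0,0,0],
    [0.002,0,0,0,0,0],
    [0.002,0,0,0,0,0],
  ],
)

```text
time: 8.85
ee_pos: [0.5986, 0.0017, 0.1588]
ee_rot: [[-0.0, -0.228, 0.974], [0.0, 0.974, 0.228], [-1.0, 0.0, -0.0]]
force: [-0.7, 1.4, -1.7]
gripper_width: 0.0424
```

Call:
arm_command(
  series=[
    [0.001,0,0,0,0,0],
    [0.001,0,0,0,0,0],
    [0.001,0,0,0,0,0],
  ],
)

```text
time: 9.15
ee_pos: [0.5987, 0.0016, 0.1584]
ee_rot: [[0.0, -0.228, 0.974], [-0.0, 0.974, 0.228], [-1.0, -0.0, 0.0]]
force: [-0.7, -1.6, -0.3]
gripper_width: 0.0428
```

Call:
arm_command(
  series=[
    [0.001,0,0,0,0,0],
    [0.001,0,0,0,0,0],
    [0.001,0,0,0,0,0],
  ],
)

```text
time: 9.45
ee_pos: [0.5988, 0.0016, 0.1574]
ee_rot: [[0.0, -0.227, 0.974], [-0.0, 0.974, 0.227], [-1.0, -0.0, 0.0]]
force: [-1.0, -1.4, -0.5]
gripper_width: 0.0419
```

Call:
arm_command(
  series=[
    [0.001,0,0,0,0,0],
    [0.001,0,0,0,0,0],
    [0.001,0,0,0,0,0],
  ],
)

```text
time: 9.75
ee_pos: [0.5988, 0.0016, 0.1566]
ee_rot: [[0.0, -0.228, 0.974], [-0.0, 0.974, 0.228], [-1.0, -0.0, 0.0]]
force: [-0.2, -1.1, -0.1]
gripper_width: 0.0427
```

Contact came at TCP z about 0.158, and the pan now carries nearly all the weight. Releasing with a small opening and then reading the beam.

Call:
arm_command(
  series=[
    [0,0,0,0,0,0],
    [0,0,0,0,0,0],
    [0,0,0,0,0,0],
    [0,0,0,0,0,0],
  ],
  hand=-0.4,
)

```text
time: 10.15
ee_pos: [0.5986, 0.0018, 0.1566]
ee_rot: [[0.0, -0.228, 0.974], [0.0, 0.974, 0.228], [-1.0, 0.0, 0.0]]
force: [-0.3, -0.0, 0.7]
gripper_width: 0.0593
```

Call:
arm_command(
  series=[
    [-0.01,0,0,0,0,0],
    [-0.03,0,0,0,0,0],
    [-0.07,0,0,0,0,0],
    [-0.12,0,0,0,0,0],
    [-0.16,0,0,0,0,0],
  ],
)

```text
time: 10.65
ee_pos: [0.5991, 0.0017, 0.2805]
ee_rot: [[0.003, -0.228, 0.974], [-0.0, 0.974, 0.228], [-1.0, -0.001, 0.003]]
force: [0.6, -0.5, 0.8]
gripper_width: 0.0603
```

Call:
arm_command(
  series=[
    [0,-0.02,0,0,0,0],
    [0,-0.05,0,0,0,0],
    [0,-0.05,0,0,0,0],
    [0,-0.05,0,0,0,0],
    [0,-0.05,0,0,0,0],
  ],
)

```text
time: 11.15
ee_pos: [0.6069, -0.0345, 0.2762]
ee_rot: [[-0.001, -0.228, 0.974], [0.001, 0.974, 0.228], [-1.0, 0.001, -0.001]]
force: [1.4, 0.3, 0.3]
gripper_width: 0.0597
```

```bash
cat > beam.py <<'E'
from h import *
import pickle,sys
f0=pickle.load(open("top.pkl","rb"));f1=grab("top");w=grab("wrist");pickle.dump(w,open("w3.pkl","wb"));pickle.dump(f1,open("top1.pkl","wb"))
B=np.array([-.23,.973]);c=np.array([.5954,.0024]);pc=c+.22*B  # part pan centre
def hs(f):
    W=cloud(f);out=[]
    for q,r0,r1 in((c,.027,.05),(pc,.043,.052),(pc,.019,.0245)):
        r=np.hypot(W[...,0]-q[0],W[...,1]-q[1]);k=(r>r0)&(r<r1)&(W[...,2]>.08);out.append((round(float(np.median(W[k,2])),4),int(k.sum())))
    return out
print("before",hs(f0));print("now   ",hs(f1));print("wrist ",hs(w))
o=bot.get_obs();print(o["time"],o["ee_pos"])
cv2.imwrite(f"pics/{sys.argv[1]}.png",np.hstack([w["frame"][:,:],]) )
E
python3 beam.py b1
```

```text
before [(0.1255, 884), (0.0926, 413), (0.1262, 125)]
now    [(0.5602, 1876), (0.0994, 412), (0.1332, 136)]
wrist  [(0.324, 19794), (nan, 0), (nan, 0)]
11.25 [ 0.60691868 -0.03428304  0.27627687]
  return _methods._mean(a, axis=axis, dtype=dtype,
  ret = ret.dtype.type(ret / rcount)
```

View pics/b1.png

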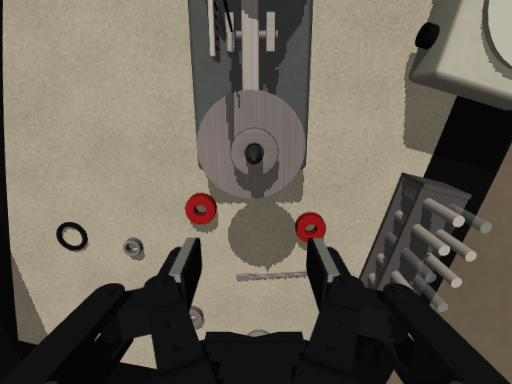

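The wrist view shows the 200 g disc threaded on the post at (254,152), lying flat. The part pan rose 6.9 mm off its stop, so about 9.5 mm remains, or roughly 64 g. That is nearest to the 70 g weight at about (0.4625, -0.332), so I go above it in the same orientation.

Call:
arm_command(
  series=[
    [0,-0.03,-0.025,0,0,0],
    [0,-0.07,-0.056,0,0,0],
    [0,-0.105,-0.084,0,0,0],
    [0,-0.14,-0.112,0,0,0],
    [0,-0.171,-0.139,0,0,0],
  ],
)

```text
time: 11.75
ee_pos: [0.5341, -0.1841, 0.2765]
ee_rot: [[-0.0, -0.228, 0.974], [-0.0, 0.974, 0.228], [-1.0, 0.0, -0.0]]
force: [0.2, -0.0, 0.3]
gripper_width: 0.0596
```

Call:
arm_command(
  series=[
    [0.034,-0.035,-0.028,0,0,0],
    [0.068,-0.07,-0.056,0,0,0],
    [0.1,-0.105,-0.084,0,0,0],
    [0.134,-0.14,-0.112,0,0,0],
    [0.168,-0.171,-0.139,0,0,0],
  ],
)

```text
time: 12.25
ee_pos: [0.462, -0.3328, 0.1498]
ee_rot: [[0.0, -0.228, 0.974], [-0.0, 0.974, 0.228], [-1.0, -0.0, 0.0]]
force: [0.1, -0.3, 0.4]
gripper_width: 0.0597
```

Call:
arm_command(
  series=[
    [0,0,0,0,0,0],
    [0,0,0,0,0,0],
    [0,0,0,0,0,0],
  ],
)

```text
time: 12.55
ee_pos: [0.4635, -0.3316, 0.1518]
ee_rot: [[0.002, -0.229, 0.974], [-0.001, 0.974, 0.229], [-1.0, -0.001, 0.001]]
force: [0.1, 0.1, 0.7]
gripper_width: 0.06
```

Run:
```python
from h import *
import pickle
B=np.array([-.23,.973]);c=np.array([.5954,.0024]);pc=c+.22*B
f0=pickle.load(open("top.pkl","rb"));f1=grab("top");w=grab("wrist")
def hs(f,zm):
    W=cloud(f);out=[]
    for q,r0,r1 in((c,.028,.05),(pc,.043,.052),(pc,.019,.0245)):
        r=np.hypot(W[...,0]-q[0],W[...,1]-q[1]);k=(r>r0)&(r<r1)&(W[...,2]>.08)&(W[...,2]<.15);out.append((round(float(np.mean(W[k,2])),4),int(k.sum())))
    return np.array(out)
a,b=hs(f0,1),hs(f1,1);print(a,b,b-a)
comps(w,.009,.03);o=bot.get_obs();print(o["ee_pos"],o["time"]);print(np.round(o["ee_rot"],3))
```

```text
[[1.255e-01 8.580e+02]
 [9.310e-02 4.130e+02]
 [1.215e-01 1.250e+02]] [[1.191e-01 8.460e+02]
 [9.980e-02 4.150e+02]
 [1.286e-01 1.300e+02]] [[-6.4e-03 -1.2e+01]
 [ 6.7e-03  2.0e+00]
 [ 7.1e-03  5.0e+00]]
[268.  57.] 593 mean [ 0.4489 -0.2139  0.0112] circ 448.8 -213.9 D 29.3
[315. 142.] 418 mean [ 0.5099 -0.2749  0.0114] circ 510.1 -275.2 D 21.9
[251. 186.] 721 mean [ 0.4616 -0.3312  0.0114] circ 461.8 -331.8 D 35.4
[347. 205.] 906 mean [ 0.5611 -0.3285  0.0114] circ 561.9 -329.6 D 41.2
[441. 249.] 671 mean [ 0.672  -0.3495  0.0202] circ 689.2 -356.6 D 54.7
[125. 378.] 388 mean [ 0.3607 -0.6184  0.0182] circ 363.1 -618.6 D 45.6
[ 0.46373606 -0.33160524  0.15218819] 12.65
[[ 0.002 -0.229  0.973]
 [-0.002  0.973  0.229]
 [-1.    -0.002  0.002]]
```

All three readings give 6.4 to 7.1 mm of travel, so 62–70 g remains and the 70 g is right. Grasping it.

Call:
arm_command(
  series=[
    [0.05,0,-0.002,0,0,0],
    [0.1,0,-0.0025,0,0,0],
    [0.135,0,-0.0025,0,0,0],
    [0.155,0,-0.0025,0,0,0],
    [0.155,0,-0.0025,0,0,0],
  ],
)

```text
time: 13.15
ee_pos: [0.4601, -0.331, 0.0327]
ee_rot: [[-0.003, -0.229, 0.974], [0.002, 0.974, 0.229], [-1.0, 0.003, -0.002]]
force: [0.2, 0.8, 0.6]
gripper_width: 0.0601
```

Call:
arm_command(
  series=[
    [0,0,0,0,0,0],
    [0,0,0,0,0,0],
    [0,0,0,0,0,0],
    [0,0,0,0,0,0],
    [0,0,0,0,0,0],
  ],
  hand=1,
)

```text
time: 13.65
ee_pos: [0.4609, -0.3328, 0.035]
ee_rot: [[0.001, -0.227, 0.974], [-0.001, 0.974, 0.227], [-1.0, -0.001, 0.001]]
force: [-0.3, 0.1, 0.1]
gripper_width: 0.0001
```

Call:
arm_command(
  series=[
    [0,0,0,0,0,0],
    [0,0,0,0,0,0],
  ],
)

```text
time: 13.85
ee_pos: [0.4606, -0.3325, 0.0343]
ee_rot: [[-0.0, -0.227, 0.974], [-0.0, 0.974, 0.227], [-1.0, -0.0, -0.0]]
force: [-0.4, -0.6, 0.7]
gripper_width: 0.0
```

The fingers closed above the 12 mm disc: when open, the tips stand farther back. I lift, reopen, re-measure and go lower.

Call:
arm_command(
  series=[
    [-0.02,0,0,0,0,0],
    [-0.06,0,0,0,0,0],
    [-0.1,0,0,0,0,0],
    [-0.1,0,0,0,0,0],
  ],
)

```text
time: 14.25
ee_pos: [0.4634, -0.335, 0.1159]
ee_rot: [[0.008, -0.228, 0.974], [-0.007, 0.974, 0.228], [-1.0, -0.009, 0.006]]
force: [0.4, -0.3, 1.0]
gripper_width: 0.0002
```

Call:
arm_command(
  series=[
    [0,0,0,0,0,0],
    [0,0,0,0,0,0],
    [0,0,0,0,0,0],
    [0,0,0,0,0,0],
  ],
  hand=-0.4,
)

```text
time: 14.65
ee_pos: [0.46, -0.3319, 0.108]
ee_rot: [[-0.002, -0.228, 0.974], [0.002, 0.974, 0.228], [-1.0, 0.002, -0.001]]
force: [0.9, 0.0, 0.7]
gripper_width: 0.0585
```

Run:
```python
from h import *
w=grab("wrist");comps(w,.008,.014);o=bot.get_obs();print(o["ee_pos"],o["time"],o["gripper_width"])
```

```text
[276.  48.] 895 mean [ 0.4488 -0.2139  0.0111] circ 448.8 -213.7 D 29.4
[331. 151.] 595 mean [ 0.5098 -0.2749  0.0115] circ 510.2 -274.9 D 22.1
[255. 203.] 1021 mean [ 0.4615 -0.331   0.0113] circ 461.6 -331.6 D 35.6
[369. 224.] 1281 mean [ 0.5616 -0.3284  0.0112] circ 562.5 -329.2 D 41.6
[469. 268.] 275 mean [ 0.6722 -0.3491  0.0111] circ 684.6 -355.0 D 49.9
[ 0.46013451 -0.33200537  0.10821149] 14.7 0.05961585609301353
```

Call:
arm_command(
  series=[
    [0.04,0,0.002,0,0,0],
    [0.08,0,0.002,0,0,0],
    [0.105,0,0.002,0,0,0],
    [0.113,0,0.002,0,0,0],
    [0.113,0,0.002,0,0,0],
  ],
)

```text
time: 15.2
ee_pos: [0.4614, -0.3315, 0.0233]
ee_rot: [[-0.002, -0.228, 0.974], [0.002, 0.974, 0.228], [-1.0, 0.002, -0.001]]
force: [0.7, -0.4, 0.6]
gripper_width: 0.0602
```

Call:
arm_command(
  series=[
    [0,0,0,0,0,0],
    [0,0,0,0,0,0],
    [0,0,0,0,0,0],
    [0,0,0,0,0,0],
    [0,0,0,0,0,0],
  ],
  hand=1,
)

```text
time: 15.7
ee_pos: [0.4632, -0.3331, 0.0267]
ee_rot: [[0.002, -0.228, 0.974], [-0.002, 0.974, 0.228], [-1.0, -0.003, 0.002]]
force: [-1.0, 0.4, 6.7]
gripper_width: 0.0323
```

Call:
arm_command(
  series=[
    [0,0,0,0,0,0],
    [0,0,0,0,0,0],
  ],
)

```text
time: 15.9
ee_pos: [0.4632, -0.3331, 0.0267]
ee_rot: [[0.002, -0.228, 0.974], [-0.002, 0.974, 0.228], [-1.0, -0.003, 0.002]]
force: [-1.1, 1.6, 5.8]
gripper_width: 0.0329
```

Gripped: width reads about 3 mm under the disc size, as with the 200 g. Lifting and returning to the view point by the post.

Call:
arm_command(
  series=[
    [-0.02,0,0,0,0,0],
    [-0.08,0,0,0,0,0],
    [-0.145,0,0,0,0,0],
    [-0.21,0,0,0,0,0],
    [-0.27,0,0,0,0,0],
  ],
)

```text
time: 16.4
ee_pos: [0.4621, -0.332, 0.2307]
ee_rot: [[0.002, -0.228, 0.974], [-0.002, 0.974, 0.228], [-1.0, -0.002, 0.001]]
force: [0.4, -0.1, -0.6]
gripper_width: 0.0323
```

Call:
arm_command(
  series=[
    [-0.02,0.03,0.025,0,0,0],
    [-0.03,0.07,0.055,0,0,0],
    [-0.037,0.105,0.083,0,0,0],
    [-0.037,0.14,0.11,0,0,0],
    [-0.037,0.171,0.135,0,0,0],
  ],
)

```text
time: 16.9
ee_pos: [0.532, -0.1827, 0.2563]
ee_rot: [[0.002, -0.228, 0.974], [-0.001, 0.974, 0.228], [-1.0, -0.001, 0.002]]
force: [1.3, 0.1, -0.3]
gripper_width: 0.0329
```

Call:
arm_command(
  series=[
    [0,0.035,0.028,0,0,0],
    [0,0.07,0.056,0,0,0],
    [0,0.105,0.083,0,0,0],
    [0,0.14,0.11,0,0,0],
    [0,0.17,0.135,0,0,0],
  ],
)

```text
time: 17.4
ee_pos: [0.6014, -0.0354, 0.2559]
ee_rot: [[0.001, -0.228, 0.974], [-0.0, 0.974, 0.228], [-1.0, -0.0, 0.001]]
force: [0.5, 0.2, -0.4]
gripper_width: 0.0328
```

Call:
arm_command(
  series=[
    [0,0,0,0,0,0],
    [0,0,0,0,0,0],
    [0,0,0,0,0,0],
  ],
)

```text
time: 17.7
ee_pos: [0.6008, -0.0377, 0.2552]
ee_rot: [[0.0, -0.227, 0.974], [-0.0, 0.974, 0.227], [-1.0, -0.0, 0.0]]
force: [0.2, -1.0, -0.6]
gripper_width: 0.0327
```

```bash
cat > m2.py <<'E'
from h import *
f=grab("wrist");W=cloud(f)
o=bot.get_obs();p=o["ee_pos"];R=o["ee_rot"];print(p,np.round(R,3).tolist(),o["force"],o["gripper_width"])
T=(W-p)@R
m=(abs(T[...,2])<.0155)&(abs(T[...,1])<.03)&(T[...,0]>.003)&(T[...,0]<.03);P=T[m]
h=np.histogram(P[:,0],bins=np.arange(.003,.031,.001));x0=h[1][h[0].argmax()]+.0005;print("top x",x0)
Q=P[abs(P[:,0]-x0)<.003]
s=np.linalg.lstsq(np.c_[Q[:,1:],np.ones(len(Q))],Q[:,0],rcond=None)[0];Q=Q[abs(Q[:,1:]@s[:2]+s[2]-Q[:,0])<.001]
s=np.linalg.lstsq(np.c_[Q[:,1:],np.ones(len(Q))],Q[:,0],rcond=None)[0];print("plane",s,len(Q))
for c in(-10,-5,0,5,10):
    q=Q[abs(Q[:,2]-c/1000)<.0015,1];print(c,q.min().round(4),q.max().round(4),end="; ")
W2=W;near=np.hypot(W[...,0]-.5988,W[...,1]-.0005)<.013
print()
for a in np.arange(.134,.172,.003):
    k=near&(W[...,2]>a)&(W[...,2]<=a+.003)
    if k.sum()>4:
        q=W[k];lo,hi=q[:,:2].min(0),q[:,:2].max(0);print(round(a,3),k.sum(),((lo+hi)/2).round(4),(hi-lo).round(4))
r=np.hypot(W[...,0]-.5954,W[...,1]-.0024);k=(r>.028)&(r<.05)&(W[...,2]>.1)&(W[...,2]<.14);print("pan z",np.median(W[k,2]))
cv2.imwrite("pics/m2.png",f["frame"])
E
python3 m2.py
```

```text
[ 0.60075454 -0.03787139  0.25513836] [[0.0, -0.226, 0.974], [-0.0, 0.974, 0.226], [-1.0, -0.0, 0.0]] [-0.53338227 -0.86181768 -0.80189967] 0.03258964927454706
top x 0.0155
plane [-0.00204411 -0.00107153  0.01539293] 1676
-10 -0.0126 0.0165; -5 -0.0149 0.0188; 0 -0.015 0.0192; 5 -0.0147 0.0189; 10 -0.0132 0.0165; 
0.134 121 [5.988e-01 5.000e-04] [0.0256 0.0253]
0.137 228 [5.989e-01 4.000e-04] [0.0252 0.0256]
0.143 12 [0.5978 0.0043] [0.0113 0.0052]
0.146 8 [0.5979 0.0036] [0.0126 0.0065]
0.149 11 [0.5984 0.0034] [0.0135 0.0068]
0.152 61 [ 5.989e-01 -5.000e-04] [0.0143 0.0148]
0.155 85 [ 5.99e-01 -5.00e-04] [0.0128 0.0132]
0.158 61 [ 5.988e-01 -5.000e-04] [0.0095 0.0101]
0.161 48 [ 5.986e-01 -3.000e-04] [0.0067 0.0062]
pan z 0.11935536589866036
```

View pics/m2.png

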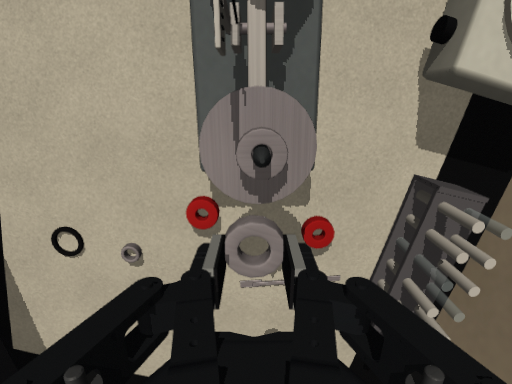

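The wrist view shows the 70 g held at (254,247) and the post at (262,155) with the 200 g around it. Contact is expected at TCP z about 0.165. Moving over the post.

Call:
arm_command(
  series=[
    [0,0.024,0.004,0,0,0],
    [0,0.0465,0.0087,0,0,0],
    [0.03,0.0465,0.0087,0,0,0],
    [0.06,0.0465,0.0087,0,0,0],
    [0.078,0.0465,0.0087,0,0,0],
  ],
)

```text
time: 18.25
ee_pos: [0.5985, -0.0004, 0.1943]
ee_rot: [[-0.002, -0.228, 0.974], [0.001, 0.974, 0.228], [-1.0, 0.001, -0.002]]
force: [0.1, 0.7, -1.3]
gripper_width: 0.033
```

Call:
arm_command(
  series=[
    [0,0,0,0,0,0],
    [0,0,0,0,0,0],
    [0,0,0,0,0,0],
    [0,0,0,0,0,0],
  ],
)

```text
time: 18.65
ee_pos: [0.6003, -0.0017, 0.1979]
ee_rot: [[0.003, -0.227, 0.974], [-0.0, 0.974, 0.227], [-1.0, -0.001, 0.002]]
force: [-0.2, -0.8, -0.0]
gripper_width: 0.0324
```

Call:
arm_command(
  series=[
    [0.004,-0.001,-0.001,0,0,0],
    [0.009,-0.001,-0.001,0,0,0],
    [0.013,-0.001,-0.001,0,0,0],
    [0.015,-0.001,-0.001,0,0,0],
    [0.015,-0.001,-0.001,0,0,0],
  ],
)

```text
time: 19.15
ee_pos: [0.5987, -0.0024, 0.1844]
ee_rot: [[-0.001, -0.228, 0.974], [0.0, 0.974, 0.228], [-1.0, 0.0, -0.001]]
force: [0.2, 0.2, -0.2]
gripper_width: 0.0328
```

Call:
arm_command(
  series=[
    [0.004,0,0,0,0,0],
    [0.008,0,0,0,0,0],
    [0.011,0,0,0,0,0],
    [0.011,0,0,0,0,0],
  ],
)

```text
time: 19.55
ee_pos: [0.5986, -0.0024, 0.1761]
ee_rot: [[-0.001, -0.228, 0.974], [0.0, 0.974, 0.228], [-1.0, 0.0, -0.001]]
force: [0.1, 0.1, -0.2]
gripper_width: 0.0329
```

Threaded past the cone without lateral force. Lowering to contact, then following the pan about 10 mm as it takes the load.

Call:
arm_command(
  series=[
    [0.003,0,0,0,0,0],
    [0.006,0,0,0,0,0],
    [0.009,0,0,0,0,0],
    [0.011,0,0,0,0,0],
    [0.011,0,0,0,0,0],
  ],
)

```text
time: 20.05
ee_pos: [0.5988, -0.0024, 0.1681]
ee_rot: [[-0.001, -0.228, 0.974], [0.0, 0.974, 0.228], [-1.0, 0.0, -0.001]]
force: [-0.1, -0.2, -0.5]
gripper_width: 0.0328
```

Call:
arm_command(
  series=[
    [0.001,0,0,0,0,0],
    [0.002,0,0,0,0,0],
    [0.003,0,0,0,0,0],
    [0.004,0,0,0,0,0],
    [0.004,0,0,0,0,0],
  ],
)

```text
time: 20.55
ee_pos: [0.5989, -0.0024, 0.1655]
ee_rot: [[-0.0, -0.228, 0.974], [0.0, 0.974, 0.228], [-1.0, 0.0, -0.0]]
force: [0.4, 0.1, -0.9]
gripper_width: 0.0325
```

Call:
arm_command(
  series=[
    [0.001,0,0,0,0,0],
    [0.002,0,0,0,0,0],
    [0.003,0,0,0,0,0],
    [0.004,0,0,0,0,0],
    [0.004,0,0,0,0,0],
  ],
)

```text
time: 21.05
ee_pos: [0.5989, -0.0024, 0.1624]
ee_rot: [[-0.0, -0.228, 0.974], [0.0, 0.974, 0.228], [-1.0, 0.0, -0.0]]
force: [-0.4, 0.6, -0.5]
gripper_width: 0.032
```

Call:
arm_command(
  series=[
    [0.001,0,0,0,0,0],
    [0.002,0,0,0,0,0],
    [0.003,0,0,0,0,0],
    [0.004,0,0,0,0,0],
    [0.004,0,0,0,0,0],
  ],
)

```text
time: 21.55
ee_pos: [0.5989, -0.0024, 0.1594]
ee_rot: [[-0.0, -0.228, 0.974], [0.0, 0.974, 0.228], [-1.0, 0.0, -0.0]]
force: [-0.5, -0.3, -0.2]
gripper_width: 0.0324
```

Call:
arm_command(
  series=[
    [0.001,0,0,0,0,0],
    [0.002,0,0,0,0,0],
    [0.003,0,0,0,0,0],
    [0.004,0,0,0,0,0],
    [0.004,0,0,0,0,0],
  ],
)

```text
time: 22.05
ee_pos: [0.5989, -0.0024, 0.1564]
ee_rot: [[-0.0, -0.228, 0.974], [0.0, 0.974, 0.228], [-1.0, 0.0, -0.0]]
force: [-0.1, -0.4, -0.5]
gripper_width: 0.0324
```

```bash
cat > hs.py <<'E'
from h import *
import pickle
B=np.array([-.23,.973]);c=np.array([.5954,.0024]);pc=c+.22*B
def hs(f):
    W=cloud(f);out=[]
    for q,r0,r1 in((c,.028,.05),(pc,.043,.052),(pc,.019,.0245)):
        r=np.hypot(W[...,0]-q[0],W[...,1]-q[1]);k=(r>r0)&(r<r1)&(W[...,2]>.08)&(W[...,2]<.15);out.append(np.median(W[k,2]))
    return np.array(out).round(4)
a=hs(pickle.load(open("top.pkl","rb")));b=hs(grab("top"));print(b,b-a,"level would be -.0164 +.0164")
f=grab("wrist");W=cloud(f)
r=np.hypot(W[...,0]-c[0],W[...,1]-c[1]);k=(r>.03)&(r<.05)&(W[...,2]>.1)&(W[...,2]<.13);print("wrist pan z",np.median(W[k,2]),k.sum(),bot.get_obs()["force"],bot.get_obs()["ee_pos"])
cv2.imwrite("pics/last.png",f["frame"])
E
python3 hs.py
```

```text
[0.111  0.1074 0.1416] [-0.0145  0.0148  0.0154] level would be -.0164 +.0164
wrist pan z 0.11132254671644069 8432 [-0.47112383 -0.05165034 -0.8273676 ] [ 0.59894524 -0.00243673  0.15651927]
```

The pan has followed down to about 1.4 mm above level, so nearly all the weight is on it. One more millimetre, then release and back off.

Call:
arm_command(
  series=[
    [0.001,0,0,0,0,0],
    [0.0015,0,0,0,0,0],
    [0.0015,0,0,0,0,0],
    [0.0015,0,0,0,0,0],
  ],
)

```text
time: 22.55
ee_pos: [0.599, -0.0024, 0.1555]
ee_rot: [[0.0, -0.228, 0.974], [0.0, 0.974, 0.228], [-1.0, -0.0, 0.0]]
force: [0.3, -0.8, -0.6]
gripper_width: 0.0325
```

Call:
arm_command(
  series=[
    [0,0,0,0,0,0],
    [0,0,0,0,0,0],
    [0,0,0,0,0,0],
    [0,0,0,0,0,0],
  ],
  hand=-0.3,
)

```text
time: 22.95
ee_pos: [0.599, -0.0025, 0.1555]
ee_rot: [[0.0, -0.228, 0.974], [0.0, 0.974, 0.228], [-1.0, 0.0, 0.0]]
force: [-0.4, 0.7, 0.2]
gripper_width: 0.0553
```

Call:
arm_command(
  series=[
    [-0.01,0,0,0,0,0],
    [-0.03,0,0,0,0,0],
    [-0.07,0,0,0,0,0],
    [-0.12,0,0,0,0,0],
    [-0.16,0,0,0,0,0],
  ],
)

```text
time: 23.45
ee_pos: [0.5995, -0.0025, 0.2794]
ee_rot: [[0.003, -0.228, 0.974], [-0.0, 0.974, 0.228], [-1.0, -0.001, 0.003]]
force: [1.0, -1.1, 0.4]
gripper_width: 0.0557
```

Call:
arm_command(
  series=[
    [0,-0.03,0,0,0,0],
    [0,-0.06,0,0,0,0],
    [0,-0.06,0,0,0,0],
    [0,-0.06,0,0,0,0],
    [0,-0.06,0,0,0,0],
  ],
)

```text
time: 23.95
ee_pos: [0.6091, -0.0457, 0.2759]
ee_rot: [[0.0, -0.228, 0.974], [0.0, 0.974, 0.228], [-1.0, 0.0, 0.0]]
force: [1.0, 0.5, 0.3]
gripper_width: 0.0557
```

Call:
arm_command(
  series=[
    [0,0,0,0,0,0],
    [0,0,0,0,0,0],
    [0,0,0,0,0,0],
    [0,0,0,0,0,0],
    [0,0,0,0,0,0],
  ],
)

```text
time: 24.45
ee_pos: [0.6092, -0.0462, 0.2754]
ee_rot: [[-0.0, -0.228, 0.974], [0.0, 0.974, 0.228], [-1.0, 0.0, -0.0]]
force: [0.1, 0.1, 0.0]
gripper_width: 0.0556
```

```bash
python3 hs.py
```

```text
[0.1087 0.1097 0.1431] [-0.0168  0.0171  0.0169] level would be -.0164 +.0164
wrist pan z 0.10908126152157244 4865 [-0.39425079 -0.36508363  0.1210398 ] [ 0.60920274 -0.04624686  0.27541627]
```

View pics/last.png

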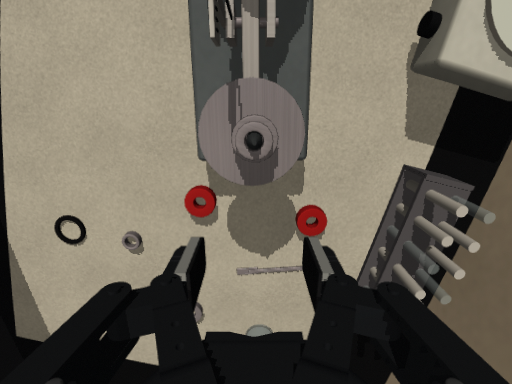

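Both discs lie flat on the post at (254,140). The beam is level to within about 0.5 mm at the pans (roughly 3 g) and everything else is in place. Handing in.

```bash
python3 -c "
from plant import bot
print(bot.sign_off())"
```

```text
the job is handed in; nothing more can be done
None
```

The job is done and handed in: the 200 g weight is on the post with the 70 g on top of it, and the beam is level.

- **Choosing the weight:** with the 200 g on, the part pan had risen only about 6.7 mm off its stop, which leaves roughly 65 g. The 70 g was therefore the nearest of the three.
- **Final check:** relative to the start, the pans moved −16.8 mm and +17.0 mm, against 16.4 mm for exactly level. That is about 0.5 mm off at the pans, or roughly 3 g heavy on the weight side. Both discs lie flat on the post, and the arm is clear of everything.
- **Setting down:** the only forces seen at the post and pan were about 1 to 1.6 N sideways while the 200 g settled. I did not see either weight drop.

**What went wrong along the way:**
- My first move used the wrong axis order, in free air.
- The first try at the 70 g closed above the disc. I re-measured and the disc had not moved.
- While gripping each weight on the bench, there was a brief upward force of 5 to 7 N.
- While either disc was held, the finger opening read about 3.5 mm less than its diameter. I did not find out why.

The run took about 25 s of the 64 s allowed.

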